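# Switch on the plate warmer and press the label holder home

### The arm

A 7-joint arm with a two-finger parallel gripper is mounted at the origin on the work surface. World frame = base frame: x ahead of the robot, y to its left, z up, the work surface at z = 0. Lengths are in mm, angles in rad, forces in N, time in s.
With the tool pointing down it reaches from about 425 to 1025 mm from the base axis. Payload 3.6 kg.
Tool frame: the origin (TCP) lies at the centre of the arm's flange, where the gripper is bolted on; the fingertips stand 173 mm ahead of it and the grasp point (between the pads) lies robot.grip_point_offset ahead of it (robot.grip_point_offset is the distance from the TCP to the grasp point, in mm); z points along the fingers, y is the line along which they close (so a half turn about z gives the same grasp; the last joint's range is limited). The gripper opens to 85 mm and grips with 20 to 120 N. Pads are 22 mm wide; open, the fingers measure 114 mm over their backs; the gripper's body (76 mm by 85 mm) begins 54 mm behind the grasp point. The pads swing forward as they close: fully open they stand 13 mm farther back than shut.
Start: joints at [-1.202, 0.591, 0.048, 1.609, -0.033, 0.943, -0.034], TCP at [323.672, 648.742, 404.702] pointing down, gripper open.
Joint ranges: [-2.69, 2.69], [-0.47, 2.24], [-1.27, 1.36], [0.19, 2.51], [-1.53, 4.68], [0.08, 2.07], [-3.09, 3.09]. Speed limits (rad/s): [2.57, 2.57, 3.14, 3.14, 3.14, 3.14, 3.14].

### API

Orientations are given as a unit quaternion [w, x, y, z].
In Python, from cell import robot gives the robot as it stands. The module is installed in compiled form; this text tells all that it offers.
- The arm moves only by the tool arm_command, never from a script. Its argument "targets" is a list of rows, each an object with "claw": the opening, from 0 (shut) to 1 (fully open); "dp": the shift along the tool's x, y, z in a scale on which 1.0 is 400 mm, a list of three; "twist": the turn about the tool's z in fractions of the full range, 1 being pi rad. A call has exactly 5 rows; each row is the pose to reach, as a shift and turn from the pose commanded when the call began, along the tool's axes at that moment; what a row does not reach only later rows make up. A row lasts 1/10 s, in which the tool goes at most 50 mm and 8.59 degrees, less where a joint would pass 70% of its speed; a pose out of reach is approached as far as the arm can. A shift or turn number past 1, either way, is cut back to 1. A call with a gripper value outside its range is refused whole. The fingers move at their own pace and stop on an object; the grip force is fixed at half the most. Time passes only in rows, so rows that repeat a pose let the fingers close, or fill a call up. It gives the time, the measured TCP pose, the force, the opening and the grip force at its end, in the units of the state.
- robot.state(): the state, without advancing time (a new reading comes with each control period).
- robot.grab_frame(name): name is "scene" or "top"; returns a dict with "image" (480x640x3 uint8, red, green, blue), "fx", "fy", "cx", "cy" (pixels), "k1" (the pictures are not rectified: a ray, as slopes to the right and down, at radius r is drawn at 1 + k1 r^2 times it, then the intrinsics apply), "pose" (4x4, takes a point from camera to world coordinates). Camera axes: x right, y down, z forward; pixel columns grow to the right and rows downward; lengths in mm; the calibration is good to about 2 mm. A picture is of the moment at which its call begins. There is no depth.
- robot.finish_job(): hands the job in; it is judged then, once.
The state is a dict: "clock": time; "joint_pos": joint angles; "joint_velocities": joint speeds; "joint_efforts": joint torques, N m; "ee_pos": TCP position; "eef_rot": TCP orientation; "force": force on the tool from outside, world axes, zero at the start; "moment": the same for the moment, N m; "width": opening from 0.0 (shut) to 1.0 (fully open); "finger_force": force on a finger pad.
Only numpy, scipy, OpenCV 4.12 (cv2) and the standard library are available. Lean on these libraries where they do the work, as an engineer would, in place of code of your own. Each camera call takes 0.05 s, during which the arm holds its last target. There are 200 camera calls.

### The job

Turn the rotary switch on top of the plate warmer clockwise from off fully to on, then take the wide label holder out of the stand and push it straight down behind the lip on the warmer's front, against the spring in the pocket, until it is fully home, without forcing it. Finish while still holding it in the gripper, pressed home (the spring lifts it if let go), with the switch on and the other things left where they are.

Things in the scene. Friction and masses are not known exactly. Their poses are not given: they have to be found in the camera images.
- warmer: plate warmer, a fixed white box 240 (x) x 300 (y) x 70 mm high on the bench. Origin: centre of its underside; its front faces its own -x, roughly towards the robot. A well plate lies on its top, the rotary switch stands on its top near the front at its +y side, the label pocket is on its front face.
- switch (a joint): rotary switch on the warmer's top, rad: 0 = hard against the off stop, 1.047 (60 degrees) = hard against the on stop, growing clockwise seen from above; it starts at or near off. The white mark on the bar's top points to the warmer's back (+x), turned 30 degrees to its +y side at off, 30 degrees to its -y side at on. A stiff friction (0.06 N m) keeps it where it is left.
- switch_grip (a point): grip point of the rotary switch, on its vertical axis, 5 mm below the top of its bar handle; turns with the handle. Its x axis points along the bar (56 mm long, 13 mm thick, 26 mm high), z up. The bar stands on a black disc of 58 mm diameter whose top is 21 mm below this point, 10 mm above the warmer's top.
- pocket_mouth (a point): label pocket, 9 mm (x) by 96 mm (y): middle of its opening, at the lip's straight top edge, 45 mm above the bench. x points across the gap to the warmer, y along it, z up. The lip, 4 mm white metal, stands before the warmer's front face; above it a 9 mm flare leans out (-x). A holder fully home has its underside 37 mm below this point, its shoulders 18 mm above the warmer's top.
- foot (a joint): travel of the sprung foot inside the pocket, m: 0 = up (its top 27 mm below pocket_mouth), 0.010 = fully down on its stop (37 mm below). It pushes up with 4 N at first, 9 N at the stop.
- wide_holder: white plastic plate upright in either slot of the stand: 6 mm thick (x), 90 mm wide (y), 80 mm high; lowest 7 mm 4 mm thick and 84 mm wide. On the middle of its top edge a grip tab 12 mm thick (x), 36 mm wide (y), 28 mm high, so 108 mm overall. Origin: centre of its underside; z up. About 70 g. Both faces are alike; either may face out.
- narrow_holder: the narrow label holder, alike but only 60 mm wide (same height, thickness and tab), in the other slot; leave it there. Origin: centre of its underside.
- stand: fixed grey block 130 (x) x 130 (y) x 36 mm high with two parallel slots along its y, 68 mm apart in x (at x = -34 and +34 mm), each 8.5 mm wide, 94 mm long, 28 mm deep. Origin: centre of its underside. Holders stand on the slot floor 8 mm above the bench.
- well_plate: clear 96-well plate 86 x 128 x 14 mm lying loose on the warmer's top behind the pocket. Origin: centre of its underside. Leave it.
- bottle: amber bottle, 52 mm diameter, 120 mm high, behind the stand. Origin: centre of its underside. Leave it.
- pen: marker pen 130 mm long, 12 mm thick, lying on the bench in front of the warmer, to the left. Origin: under its middle. Leave it.
- beaker: glass beaker 66 mm diameter, 85 mm high, at the left. Origin: centre of its underside. Leave it.
- tip_box: pipette tip box 87 x 122 x 70 mm, at the left. Origin: centre of its underside. Leave it.
Mind the look-alikes: they are no part of the job. Leave any pink look-alike of the wide_holder alone.

How it is judged (in metres and radians):
On the way, in this order (a step that is already met when the one before it is completed fails the run):
1. the switch is turned on, the wide holder still in its stand (value of joint switch above 0.95 rad and distance of wide_holder from where it was at the start of the episode below 0.02 m), for 0.2 s.
2. the wide holder's foot is behind the lip (x of wide_holder in the frame of pocket_mouth between -0.006 and 0.006 m and y of wide_holder in the frame of pocket_mouth between -0.008 and 0.008 m and z of wide_holder in the frame of pocket_mouth below -0.008 m), for 0.1 s.
At the end, for the whole second after the job is handed in: Switch above 0.95 rad; wide holder in the pocket (within 6 mm across, 8 mm along the gap of pocket_mouth), upright and aligned within 0.1 rad, underside at least 34.5 mm below pocket_mouth (stop at 37 mm), at rest, held by the fingers with more than 3 N (value of joint switch above 0.95 rad and x of wide_holder in the frame of pocket_mouth between -0.006 and 0.006 m and y of wide_holder in the frame of pocket_mouth between -0.008 and 0.008 m and z of wide_holder in the frame of pocket_mouth below -0.0345 m and angle between wide_holder's own z axis and vertical below 0.1 rad and angle between the y axis of wide_holder and the y axis of pocket_mouth, either way round below 0.1 rad and contact force between wide_holder and the fingers above 3 N and linear speed of wide_holder below 0.02 m/s); the arm keeps its last pose, push and grip.
It fails at once if a bystander (narrow holder, well plate, bottle, pen, beaker or tip box) is moved by more than 25 mm (distance of any of narrow_holder, well_plate, bottle, pen, beaker, tip_box from where it was at the start of the episode above 0.025 m).
It fails at once if the holder is forced against the warmer with more than 60 N (contact force between wide_holder and warmer above 60 N).
It also fails if it takes over 54 s, if anything falls off the work surface, if the arm or the gripper's body presses on something with over 40 N, if the wrist force passes 120 N, or if a joint passes its speed limit or range.

## Working session

There is one attempt and no reset: what is moved stays moved. The work goes in short steps, Python scripts to look and compute and a tool call to move; the robot and the scene stay as the last step left them, time stands still between calls to the robot, and variables do not carry over. Pictures are saved under pics/ and viewed, at most 10 in all, crops included, and the job is handed in when it is done.

Besides the shell and the picture viewer there is one more tool, called after ">>>" by a JSON object that holds its "op" and its "data". arm_command: Moves the arm, as the interface text tells. Its arguments: {"type":"object","properties":{"targets":{"type":"array"}},"required":["targets"]}

```bash
mkdir -p pics
cat > h.py <<'E'
import numpy as np, cv2, pickle
from cell import robot
def grab(n,tag):
    f=robot.grab_frame(n); pickle.dump(f,open(f'pics/{tag}.pkl','wb')); cv2.imwrite(f'pics/{tag}.png',f['image'][:,:,::-1]); return f
def load(tag): return pickle.load(open(f'pics/{tag}.pkl','rb'))
def ray(f,uv):
    K=np.array([[f['fx'],0,f['cx']],[0,f['fy'],f['cy']],[0,0,1.]])
    p=cv2.undistortPoints(np.array(uv,float).reshape(-1,1,2),K,np.array([f['k1'],0,0,0.]))[:,0]
    T=np.array(f['pose']); d=np.c_[p,np.ones(len(p))]@T[:3,:3].T
    return T[:3,3],d/np.linalg.norm(d,axis=1)[:,None]
def plane(f,uv,z):
    o,d=ray(f,uv); return o+d*((z-o[2])/d[:,2])[:,None]
def tri(f1,u1,f2,u2):
    o1,d1=ray(f1,u1);o2,d2=ray(f2,u2);out=[]
    for a,b in zip(d1,d2):
        s=np.linalg.lstsq(np.c_[a,-b],o2-o1,rcond=None)[0]; p=o1+s[0]*a;q=o2+s[1]*b
        out.append(np.r_[(p+q)/2,np.linalg.norm(p-q)])
    return np.array(out)
def proj(f,P):
    T=np.linalg.inv(np.array(f['pose'])); c=np.atleast_2d(P)@T[:3,:3].T+T[:3,3]
    K=np.array([[f['fx'],0,f['cx']],[0,f['fy'],f['cy']],[0,0,1.]])
    return cv2.projectPoints(c,np.zeros(3),np.zeros(3),K,np.array([f['k1'],0,0,0.]))[0][:,0]
E
python3 - <<'E'
from h import *
np.set_printoptions(precision=3,suppress=True)
for n in('scene','top'):
    f=grab(n,n+'0'); print(n,f['fx'],f['fy'],f['cx'],f['cy'],f['k1']);print(np.array(f['pose']))
print(robot.state(),robot.grip_point_offset)
E
```

```text
scene 458.65752007981104 458.65752007981104 319.9978461046697 246.36875757313226 -0.07158321989724675
[[ -0.852   0.354  -0.385 904.26 ]
 [  0.522   0.55   -0.651 643.418]
 [ -0.019  -0.756  -0.654 681.166]
 [  0.      0.      0.      1.   ]]
top 584.4584814061086 584.4584814061086 314.27363151961697 235.07845291482352 -0.12032663613075106
[[   0.021   -0.996    0.087  447.187]
 [  -1.      -0.021    0.008   71.639]
 [  -0.007   -0.087   -0.996 1242.465]
 [   0.       0.       0.       1.   ]]
{'clock': 0.1, 'joint_pos': array([-1.202,  0.592,  0.048,  1.61 , -0.033,  0.943, -0.034]), 'joint_velocities': array([-0.001, -0.001,  0.001, -0.003,  0.   ,  0.001, -0.   ]), 'joint_efforts': array([  0.005, -55.   ,   1.553, -19.882,   0.01 ,   0.004,   0.   ]), 'ee_pos': array([323.453, 648.378, 403.637]), 'eef_rot': array([-0.   ,  0.229,  0.973, -0.001]), 'force': array([ 0.668,  0.295, -0.111]), 'moment': array([ 0.028, -0.031,  0.014]), 'finger_force': 0.0, 'width': 0.9990319433873366} 154.70000000000002
```

View pics/scene0.png

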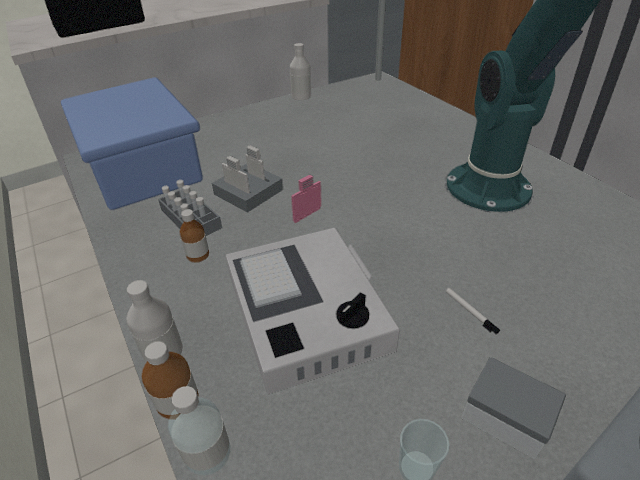

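View pics/top0.png

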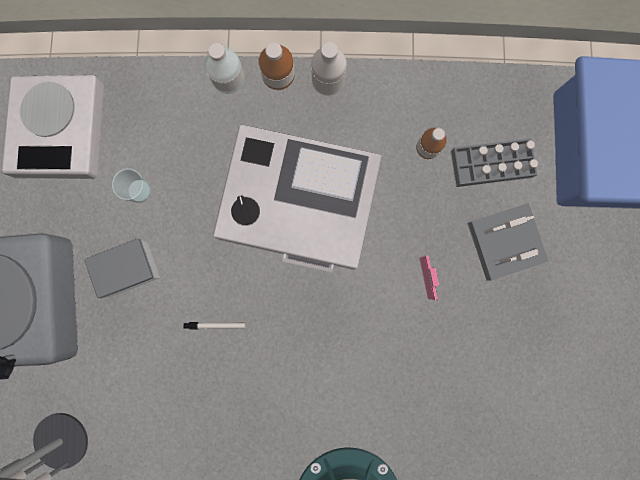

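The scene view shows the warmer with its switch at (353,312), the pocket at (358,262), the stand at (247,187) and a pink look-alike at (306,199). The top view shows the switch at (245,209), the pocket at (308,263), the stand at (509,241) and the pink look-alike at (430,278). There are three candidates for the wide holder in the top view: the white plates in the stand's slots at (510,224) and (517,257), and the pink one. The pink one is out because of its colour and place. I'll enlarge the two white ones.

Run:
```python
from h import *
a=cv2.imread('pics/top0.png');b=cv2.imread('pics/scene0.png')
r=lambda im,x,y,w,h:cv2.resize(im[y:y+h,x:x+w],(400,300),interpolation=cv2.INTER_CUBIC)
cv2.imwrite('pics/c1.png',np.vstack([np.hstack([r(a,460,200,100,75+5),r(b,205,140,88,66+8)]),np.hstack([r(a,215,180,120,90),r(b,300,220,120,90)])]))
```

```text
(no output)
```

View pics/c1.png

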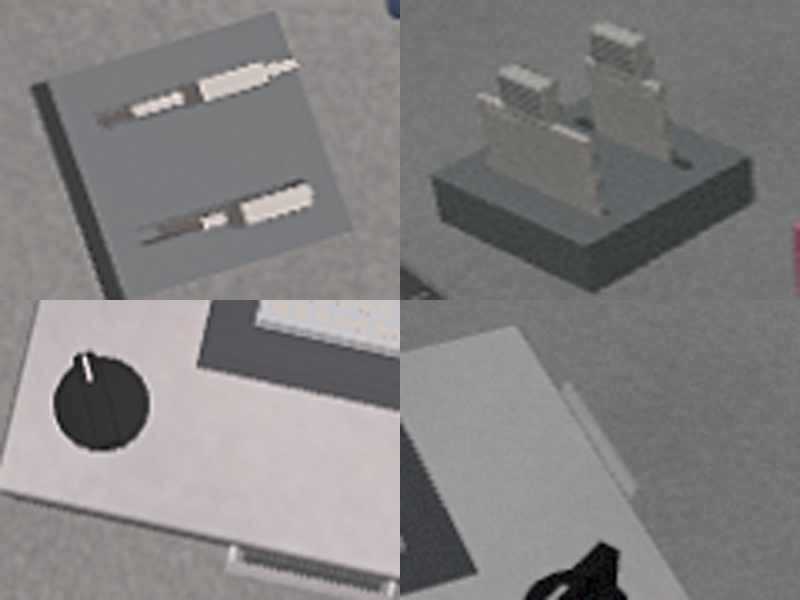

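The wide holder is the one in the far (+x) slot, at about (518,222) top and (233,160) scene. Its shoulders are long on both sides of the tab. The near one at (517,257) has short shoulders, so it is the narrow one. The crop also shows the switch mark pointing up and slightly left (off), and the pocket opening between (284,254) and (334,268).

```bash
cat >> h.py <<'E'
def line(f,p,q,r=4,trim=.12,ch=None):
    g=cv2.GaussianBlur(cv2.cvtColor(f['image'],cv2.COLOR_RGB2GRAY).astype(np.float32),(0,0),.7)
    p,q=np.array(p,float),np.array(q,float); n=np.array([-(q-p)[1],(q-p)[0]])/np.linalg.norm(q-p)
    s=np.arange(-r,r+.01,.2); pts=[]
    for t in np.linspace(trim,1-trim,40):
        c=(p+(q-p)*t+s[:,None]*n).astype(np.float32)
        v=cv2.remap(g,c[:,:1],c[:,1:],cv2.INTER_LINEAR)[:,0]; d=abs(np.gradient(v)); pts.append(c[d.argmax()])
    vx,vy,x,y=cv2.fitLine(np.array(pts),cv2.DIST_HUBER,0,.01,.01).ravel()
    res=np.median(abs((np.array(pts)-[x,y])@[-vy,vx])); return np.array([vx,vy,x,y]),res
def corners(f,poly,r=4):
    L=[line(f,poly[i],poly[(i+1)%len(poly)],r) for i in range(len(poly))]
    print('res',[round(float(l[1]),2) for l in L]); out=[]
    for i in range(len(poly)):
        a,b=L[i-1][0],L[i][0]; t=np.linalg.solve(np.c_[a[:2],-b[:2]],b[2:]-a[2:]); out.append(a[2:]+t[0]*a[:2])
    return np.array(out)
E
python3 - <<'E'
from h import *
np.set_printoptions(precision=1,suppress=True)
t=load('top0');s=load('scene0')
wt=corners(t,[(241,127),(381,155),(357,267),(215,238)]);print('W top px',wt);P=plane(t,wt,70);print(P,np.linalg.norm(np.diff(P,axis=0,append=P[:1]),axis=1))
# scene order same: back-left(+x,+y), back-right(+x,-y), front-right(-x,-y), front-left(-x,+y)
ws=corners(s,[(267,376-17),(227,251),(337,230),(397,332)]);print('W sc px',ws);P=plane(s,ws,70);print(P,np.linalg.norm(np.diff(P,axis=0,append=P[:1]),axis=1))
print('tri',tri(t,wt,s,ws))
st=corners(t,[(528.75,203.2),(548,261.9),(490.75,280),(472,222)],3);print('S top',st);P=plane(t,st,36);print(P,np.linalg.norm(np.diff(P,axis=0,append=P[:1]),axis=1))
g=cv2.cvtColor(t['image'],cv2.COLOR_RGB2GRAY)
for f,z,(x,y) in((t,80,(245,209)),(s,80,(353,314))):
    g=cv2.cvtColor(f['image'],cv2.COLOR_RGB2GRAY);m=np.zeros_like(g);m[y-25:y+25,x-25:x+25]=(g[y-25:y+25,x-25:x+25]<90)
    c=max(cv2.findContours(m,0,1)[0],key=cv2.contourArea)
    print('bbox',cv2.boundingRect(c)); e=cv2.fitEllipse(c); print(e,plane(f,[e[0]],80))
    if f is t: print(c[:,0].tolist())
# tab and white pieces
for f,nm,(x,y,w,h) in((t,'top',(480,205,65,65)),(s,'sc',(215,142,60,55))):
    hsv=cv2.cvtColor(f['image'],cv2.COLOR_RGB2GRAY)[y:y+h,x:x+w]; m=(hsv>165).astype(np.uint8)
    if nm=='top':
        for c in cv2.findContours(m,0,1)[0]:
            if cv2.contourArea(c)>8: r=cv2.minAreaRect(c); print(nm,np.array(r[0])+[x,y],r[1],r[2])
E
```

```text
res [0.82, 0.19, 0.19, 0.19]
W top px [[240.3 123.1]
 [380.1 160.9]
 [356.7 267.9]
 [213.3 235.9]]
[[778.  239.1  70. ]
 [704.  -49.6  70. ]
 [485.   -4.8  70. ]
 [543.4 285.9  70. ]] [298.  223.5 296.5 239.2]
res [0.28, 0.26, 0.17, 2.22]
W sc px [[265.7 358.2]
 [229.5 253. ]
 [333.7 227.2]
 [402.2 333.8]]
[[761.  221.   70. ]
 [709.4 -46.7  70. ]
 [487.5  -2.8  70. ]
 [546.1 299.3  70. ]] [272.7 226.1 307.7 228.7]
tri [[768.8 236.8  95.    4.9]
 [706.6 -50.8  65.3   3.3]
 [485.5  -5.2  67.5   0.9]
 [541.8 290.4  58.2   6.8]]
res [0.17, 0.13, 0.1, 0.13]
S top [[528.3 202.5]
 [548.3 261. ]
 [491.3 279.9]
 [471.  220.8]]
[[ 630.7 -368.9   36. ]
 [ 507.7 -410.9   36. ]
 [ 466.3 -288.    36. ]
 [ 588.9 -245.2   36. ]] [130.  129.6 129.9 130.6]
bbox (231, 196, 29, 29)
((245.0428466796875, 210.84352111816406), (26.99407958984375, 27.650819778442383), 109.35968780517578) [[594.4 221.7  80. ]]
[[238, 196], [237, 197], [237, 198], [237, 199], [237, 200], [236, 201], [235, 202], [234, 202], [234, 203], [233, 204], [233, 205], [232, 206], [232, 207], [231, 208], [231, 209], [231, 210], [231, 21
[... 722 characters left out ...]
, [242, 196], [241, 196], [241, 197], [242, 198], [242, 199], [242, 200], [242, 201], [243, 202], [243, 203], [243, 204], [242, 205], [241, 205], [240, 204], [240, 203], [240, 202], [239, 201], [239, 200], [239, 199], [239, 198], [239, 197], [239, 196]]
bbox (336, 293, 33, 36)
((353.3196716308594, 312.14013671875), (29.560272216796875, 35.886627197265625), 42.22221755981445) [[592.9 223.1  80. ]]
top [513.1 258.2] (2.425356388092041, 5.820855140686035) 75.96376037597656
top [529.1 253.8] (5.375871658325195, 17.39252471923828) 71.56504821777344
top [499.2 227.6] (2.6819138526916504, 12.64330768585205) 73.3007583618164
top [521.8 219.9] (5.375870704650879, 24.981992721557617) 71.56504821777344
```

Run:
```python
from h import *
np.set_printoptions(precision=1,suppress=True)
t=load('top0');s=load('scene0')
wt=corners(t,[(240.6,126.5),(381,156),(356.7,267.9),(213.3,235.9)],2.5);print('W top px',wt);P=plane(t,wt,70);print(P,np.linalg.norm(np.diff(P,axis=0,append=P[:1]),axis=1))
ws=corners(s,[(265,357),(229.5,253),(333.7,227.2),(396,326)],4);print('W sc px',ws);Q=plane(s,ws,70);print(Q,np.linalg.norm(np.diff(Q,axis=0,append=Q[:1]),axis=1))
print('tri',tri(t,wt,s,ws))
a=cv2.imread('pics/top0.png')[240:275,275:345];b=cv2.imread('pics/scene0.png')[140:200,205:285]
cv2.imwrite('pics/c2.png',np.vstack([cv2.resize(a,(800,400),interpolation=cv2.INTER_CUBIC)[:,:800],cv2.resize(b[:45],(800,200*1),interpolation=cv2.INTER_CUBIC)][:1]))
print(proj(t,[[0.5*(P[2]+P[3])[0],0.5*(P[2]+P[3])[1],45]]))
```

```text
res [0.98, 0.19, 0.2, 0.09]
W top px [[240.4 123. ]
 [380.  160.9]
 [356.8 267.8]
 [213.3 235.8]]
[[778.2 239.   70. ]
 [704.  -49.4  70. ]
 [485.2  -5.   70. ]
 [543.5 285.9  70. ]] [297.8 223.2 296.7 239.4]
res [0.17, 0.15, 0.12, 1.22]
W sc px [[263.8 356.6]
 [230.  252.7]
 [333.7 227.2]
 [399.2 329.5]]
[[762.1 216.5  70. ]
 [708.1 -47.1  70. ]
 [487.5  -2.8  70. ]
 [544.5 289.5  70. ]] [269.  225.  297.8 229.4]
tri [[769.4 235.5  98.1   2. ]
 [706.  -50.3  66.3   2.5]
 [485.5  -5.3  67.4   0.6]
 [543.2 287.   66.6   1.6]]
[[285.4 252.5]]
```

View pics/c2.png

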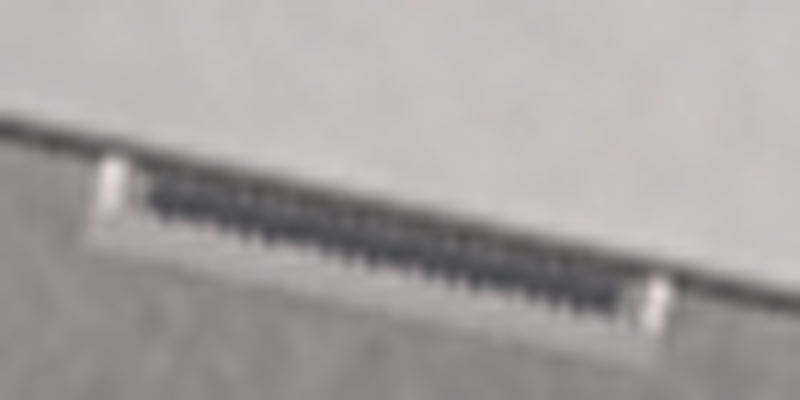

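```bash
cat >> h.py <<'E'
def toolaxes(q):
    from scipy.spatial.transform import Rotation as R
    return R.from_quat([q[1],q[2],q[3],q[0]]).as_matrix()
def go(G,ydeg,off=154.7):
    """dp, twist to bring grasp point to world G with tool y at ydeg (mod 180)"""
    s=robot.state(); A=toolaxes(s['eef_rot']); d=A.T@(np.array(G)+[0,0,off]-s['ee_pos'])
    cur=np.degrees(np.arctan2(A[1,1],A[0,1])); tw=-((ydeg-cur+90)%180-90)
    print('dp',d.round(1),'twist',round(np.radians(tw),3),'y',round(cur,2),'z',A[:,2].round(4),'grip',(s['ee_pos']-[0,0,off]).round(1),'F',s['force'].round(1),'q7',s['joint_pos'][6].round(2),'w',round(s['width'],3),'ff',round(s['finger_force'],1),'t',round(s['clock'],2))
E
python3 - <<'E'
from h import *
np.set_printoptions(precision=2,suppress=True)
t=load('top0');s=load('scene0')
FR,FL=np.array([485.2,-5.0]),np.array([543.5,285.9])
v=FL-FR; v/=np.linalg.norm(v); n=np.array([v[1],-v[0]]); yaw=np.degrees(np.arctan2(n[1],n[0])); print('yaw warmer',yaw)
c=plane(t,[(308.5,261.35)],45)[0]; mouth=FR+v*((c[:2]-FR)@v)-4.5*n; print('mouth',mouth,'rawpix pt',c, 'local y',(c[:2]-(FR+FL)/2)@v)
S=np.mean([[630.7,-368.9],[507.7,-410.9],[466.3,-288],[588.9,-245.2]],0); a=.327; ex=np.array([np.cos(a),np.sin(a)]);ey=np.array([-ex[1],ex[0]])
H=S+34*ex; print('stand',S,'holder',H)
st=np.array([[528.3,202.5],[548.3,261.],[491.3,279.9],[471.,220.8]])
ss=[(247-0,0)]; 
sc=corners(s,[(282,178.7),(246.8,200.4),(212,183.9),(247,165)],2.5);print(sc,proj(s,np.array([[630.7,-368.9,36],[507.7,-410.9,36],[466.3,-288,36],[588.9,-245.2,36]])))
print('tab proj top',proj(t,[[*(H+ex*i+ey*j),116] for i,j in((-6,-18),(-6,18),(6,18),(6,-18))]),'scene',proj(s,[[*(H+ex*i+ey*j),116] for i,j in((-6,-18),(-6,18),(6,18),(6,-18))]))
print('disc tri',tri(t,[(245.2,210.6)],s,[(352.6,314.2)]))
go([594.4,221.7,180],yaw+120)
b=cv2.imread('pics/scene0.png')[140:200,205:285];a=cv2.imread('pics/top0.png')[200:245,485:545]
cv2.imwrite('pics/c3.png',np.hstack([cv2.resize(a,(400,300),interpolation=cv2.INTER_CUBIC),cv2.resize(b[:48,:64],(400,300),interpolation=cv2.INTER_CUBIC)]))
E
```

```text
yaw warmer -11.332656869779921
mouth [500.04  91.95] rawpix pt [497.14  92.53  45.  ] local y -50.36901962909322
stand [ 548.4  -328.25] holder [ 580.6  -317.33]
res [0.13, 0.13, 0.69, 0.9]
[[284.03 176.34]
 [245.42 200.32]
 [209.57 181.92]
 [246.42 167.17]] [[211.04 182.54]
 [247.39 162.11]
 [281.38 177.65]
 [245.32 200.4 ]]
tab proj top [[526.94 221.5 ]
 [510.13 226.97]
 [508.16 221.17]
 [524.97 215.72]] scene [[229.25 155.22]
 [239.06 159.69]
 [235.4  161.7 ]
 [225.6  157.16]]
disc tri [[594.79 222.47  75.34   1.66]]
dp [-432.9 -260.7   69.5] twist -0.789 y 63.49 z [-0. -0. -1.] grip [323.5 648.4 248.9] F [ 0.7  0.3 -0.1] q7 -0.03 w 0.999 ff 0.0 t 0.1
```

View pics/c3.png

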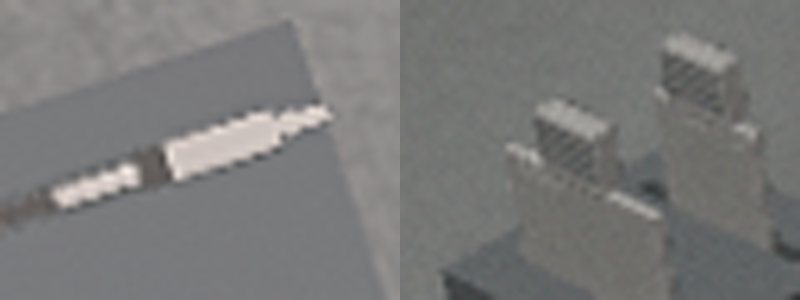

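The crop shows the wide holder's tab top with corners at about (510,222), (525,216), (527,221) and (511,227). That is within about 1 px of where the stand geometry puts it, so I'll start moving.

Careful with the scale: shifts go in shares of 400 mm and turns go in shares of pi rad. That gives: -204 mm / 400 = -0.51, -162 mm / 400 = -0.405, -0.7 rad / 3.1416 = -0.2228.

>>> {"op": "arm_command", "data": {"targets": [{"claw":0.6,"dp":[-0.1,-0.0625,0],"twist":-0.0446},{"claw":0.6,"dp":[-0.2,-0.1225,0],"twist":-0.0891},{"claw":0.6,"dp":[-0.3025,-0.1825,0],"twist":-0.1337},{"claw":0.6,"dp":[-0.405,-0.245,0],"twist":-0.1783},{"claw":0.6,"dp":[-0.51,-0.3075,0],"twist":-0.2228}]}}

```text
clock: 0.6
ee_pos: [451.8, 445.9, 404.3]
eef_rot: [-0.0, -0.121, 0.993, -0.0]
force: [0.6, 0.0, -0.2]
width: 0.601
finger_force: 0.0
```

Run:
```python
from h import *
go([595.3,221.6,150],108.67)
```

```text
dp [ -85.2 -252.2   99.7] twist -0.082 y 103.95 z [-5.e-04 -7.e-04 -1.e+00] grip [451.8 445.9 249.6] F [ 0.6  0.  -0.2] q7 0.89 w 0.601 ff 0.0 t 0.6
```

Converted, -224 mm / 400 = -0.56, -182 mm / 400 = -0.455, -0.08 rad / 3.1416 = -0.0255.

>>> {"op": "arm_command", "data": {"targets": [{"claw":0.6,"dp":[-0.04,-0.1175,0.0125],"twist":-0.0127},{"claw":0.6,"dp":[-0.0775,-0.2325,0.0375],"twist":-0.0255},{"claw":0.6,"dp":[-0.115,-0.345,0.075],"twist":-0.0255},{"claw":0.6,"dp":[-0.1525,-0.455,0.125],"twist":-0.0255},{"claw":0.6,"dp":[-0.1875,-0.56,0.175],"twist":-0.0255}]}}

```text
clock: 1.1
ee_pos: [577.7, 245.5, 334.1]
eef_rot: [0.0, -0.158, 0.987, -0.0]
force: [0.3, -0.3, 0.3]
width: 0.602
finger_force: 0.0
```

Run:
```python
from h import *
go([595.3,221.6,103],108.67)
```

```text
dp [ -9.2 -28.2  76.4] twist -0.009 y 108.15 z [ 5.e-04 -0.e+00 -1.e+00] grip [577.7 245.5 179.4] F [ 0.3 -0.3  0.3] q7 1.32 w 0.602 ff 0.0 t 1.1
```

Converted, 75 mm / 400 = 0.1875, 65 mm / 400 = 0.1625, -0.009 rad / 3.1416 = -0.0029.

>>> {"op": "arm_command", "data": {"targets": [{"claw":0.6,"dp":[-0.0225,-0.07,0.025],"twist":-0.0029},{"claw":0.6,"dp":[-0.0225,-0.07,0.075],"twist":-0.0029},{"claw":0.6,"dp":[-0.0225,-0.07,0.125],"twist":-0.0029},{"claw":0.6,"dp":[-0.0225,-0.07,0.1625],"twist":-0.0029},{"claw":0.6,"dp":[-0.0225,-0.07,0.1875],"twist":-0.0029}]}}

```text
clock: 1.6
ee_pos: [593.6, 223.7, 258.1]
eef_rot: [-0.001, -0.163, 0.987, -0.0]
force: [-0.4, 0.1, 0.5]
width: 0.601
finger_force: 0.0
```

>>> {"op": "arm_command", "data": {"targets": [{"claw":0.3,"dp":[0,0,0],"twist":0},{"claw":0.2,"dp":[0,0,0],"twist":0},{"claw":0.1,"dp":[0,0,0],"twist":0},{"claw":0.0,"dp":[0,0,0],"twist":0},{"claw":0.0,"dp":[0,0,0],"twist":0}]}}

```text
clock: 2.1
ee_pos: [595.0, 222.5, 260.6]
eef_rot: [0.001, -0.162, 0.987, -0.001]
force: [1.3, -4.7, 1.5]
width: 0.136
finger_force: 61.1
```

Run:
```python
from h import *
go([595.3,221.6,103],48.67); print(robot.state()['moment'])
```

```text
dp [-0.1 -0.9  2.9] twist 1.047 y 108.63 z [ 0.002  -0.0013 -1.    ] grip [595.  222.5 105.9] F [ 1.3 -4.7  1.5] q7 1.35 w 0.136 ff 61.1 t 2.1
[-0.89841662 -0.32324184  0.06031969]
```

Converted, 0.6 rad / 3.1416 = 0.191.

>>> {"op": "arm_command", "data": {"targets": [{"claw":0.0,"dp":[0,0,0],"twist":0.0318},{"claw":0.0,"dp":[0,0,0],"twist":0.07},{"claw":0.0,"dp":[0,0,0],"twist":0.1114},{"claw":0.0,"dp":[0,0,0],"twist":0.1528},{"claw":0.0,"dp":[0,0,0],"twist":0.191}]}}

```text
clock: 2.6
ee_pos: [595.0, 222.8, 260.6]
eef_rot: [0.001, 0.139, 0.99, -0.0]
force: [1.6, -3.7, 0.6]
width: 0.136
finger_force: 61.0
```

Converted, 0.47 rad / 3.1416 = 0.1496.

>>> {"op": "arm_command", "data": {"targets": [{"claw":0.0,"dp":[0,0,0],"twist":0.0382},{"claw":0.0,"dp":[0,0,0],"twist":0.0764},{"claw":0.0,"dp":[0,0,0],"twist":0.1146},{"claw":0.0,"dp":[0,0,0],"twist":0.1464},{"claw":0.0,"dp":[0,0,0],"twist":0.1496}]}}

```text
clock: 3.1
ee_pos: [595.0, 223.2, 260.6]
eef_rot: [0.002, 0.363, 0.932, -0.0]
force: [2.5, -5.0, 3.1]
width: 0.135
finger_force: 61.6
```

Run:
```python
from h import *
go([595.3,221.6,103],48.67); print(robot.state()['moment'])
```

```text
dp [-1.3 -0.9  2.9] twist -0.021 y 47.49 z [ 0.0033 -0.0013 -1.    ] grip [595.  223.2 105.9] F [ 2.5 -5.   3.1] q7 0.59 w 0.135 ff 61.6 t 3.1
[-0.98210224 -0.41003996  0.63027296]
```

Converted, -60 mm / 400 = -0.15, -25 mm / 400 = -0.0625.

>>> {"op": "arm_command", "data": {"targets": [{"claw":0.5,"dp":[0,0,0],"twist":0},{"claw":0.5,"dp":[0,0,0],"twist":0},{"claw":0.5,"dp":[0,0,0],"twist":0},{"claw":0.5,"dp":[0,0,-0.0625],"twist":0},{"claw":0.5,"dp":[0,0,-0.15],"twist":0}]}}

```text
clock: 3.6
ee_pos: [592.8, 224.3, 318.2]
eef_rot: [-0.002, 0.363, 0.932, -0.001]
force: [-0.3, 0.2, -0.3]
width: 0.5
finger_force: 0.0
```

Run:
```python
from h import *
go([580,-318.3,200],18.74)
```

```text
dp [-357.4 -408.5  -35.9] twist 0.501 y 47.45 z [-0.0054 -0.001  -1.    ] grip [592.8 224.3 163.5] F [-0.3  0.2 -0.3] q7 0.57 w 0.5 ff 0.0 t 3.6
```

Converted, -173 mm / 400 = -0.4325, -120 mm / 400 = -0.3, 0.5 rad / 3.1416 = 0.1592.

>>> {"op": "arm_command", "data": {"targets": [{"claw":0.5,"dp":[-0.0625,-0.0725,-0.075],"twist":0.0255},{"claw":0.5,"dp":[-0.14,-0.1625,-0.1],"twist":0.0573},{"claw":0.5,"dp":[-0.22,-0.2525,-0.1],"twist":0.0891},{"claw":0.5,"dp":[-0.3,-0.3425,-0.1],"twist":0.1273},{"claw":0.5,"dp":[-0.38,-0.4325,-0.1],"twist":0.1592}]}}

```text
clock: 4.1
ee_pos: [588.5, -7.5, 360.0]
eef_rot: [-0.0, 0.584, 0.812, 0.001]
force: [0.6, 0.2, 0.1]
width: 0.502
finger_force: 0.0
```

Run:
```python
from h import *
go([580,-318.3,190],18.74); f=grab('top','top1')
```

```text
dp [-292.  -107.    14.9] twist -0.003 y 18.56 z [ 6.0e-04  1.3e-03 -1.0e+00] grip [588.5  -7.5 205.3] F [0.6 0.2 0.1] q7 0.52 w 0.502 ff 0.0 t 4.1
```

Converted, -230 mm / 400 = -0.575, -184 mm / 400 = -0.46.

>>> {"op": "arm_command", "data": {"targets": [{"claw":0.5,"dp":[-0.115,-0.0425,0],"twist":0},{"claw":0.5,"dp":[-0.23,-0.085,0],"twist":0},{"claw":0.5,"dp":[-0.345,-0.1275,0],"twist":0},{"claw":0.5,"dp":[-0.46,-0.17,0],"twist":0},{"claw":0.5,"dp":[-0.575,-0.21,0],"twist":0}]}}

```text
clock: 4.65
ee_pos: [583.1, -252.3, 359.6]
eef_rot: [-0.0, 0.582, 0.813, 0.001]
force: [0.6, 0.3, -0.3]
width: 0.501
finger_force: 0.0
```

Run:
```python
from h import *
go([580,-318.3,190],18.74); f=grab('top','top2')
a=load('top1')['image'][180:270,200:320,::-1];b=f['image'][190:280,440:560,::-1]
r=lambda i:cv2.resize(i,(400,300),interpolation=cv2.INTER_CUBIC)
cv2.imwrite('pics/c4.png',np.hstack([r(a),r(b)]))
```

```text
dp [-61.5 -24.3  14.8] twist 0.001 y 18.82 z [ 1.0e-04  1.5e-03 -1.0e+00] grip [ 583.1 -252.3  204.9] F [ 0.6  0.3 -0.3] q7 0.92 w 0.501 ff 0.0 t 4.65
```

View pics/c4.png

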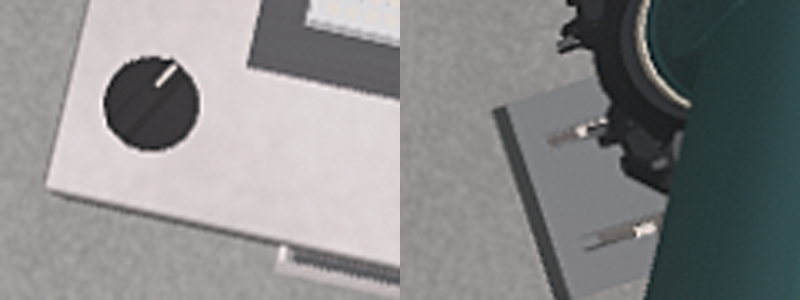

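The crop shows the switch mark now pointing about 42° to the right, so it is on. The arm hides the holder from the top camera, so I'll continue on the measured pose.

Converted, -61.5 mm / 400 = -0.1538, -61 mm / 400 = -0.1525.

>>> {"op": "arm_command", "data": {"targets": [{"claw":0.5,"dp":[-0.075,-0.03,0],"twist":0},{"claw":0.5,"dp":[-0.1525,-0.06,0.0125],"twist":0},{"claw":0.5,"dp":[-0.1538,-0.0608,0.0375],"twist":0},{"claw":0.5,"dp":[-0.1538,-0.0608,0.075],"twist":0},{"claw":0.5,"dp":[-0.1538,-0.0608,0.0875],"twist":0}]}}

```text
clock: 5.2
ee_pos: [579.9, -314.8, 322.2]
eef_rot: [-0.002, 0.582, 0.813, 0.001]
force: [-0.4, 0.2, -1.1]
width: 0.498
finger_force: 0.0
```

Run:
```python
from h import *
go([580,-318.3,103],18.74); f=grab('scene','scene2')
b=f['image'][110:210,195:315,::-1]
cv2.imwrite('pics/c5.png',cv2.resize(b,(720,600),interpolation=cv2.INTER_CUBIC))
```

```text
dp [-3.7 -0.9 64.5] twist 0.002 y 18.87 z [-0.0032  0.0039 -1.    ] grip [ 579.9 -314.8  167.5] F [-0.4  0.2 -1.1] q7 1.02 w 0.498 ff 0.0 t 5.2
```

View pics/c5.png

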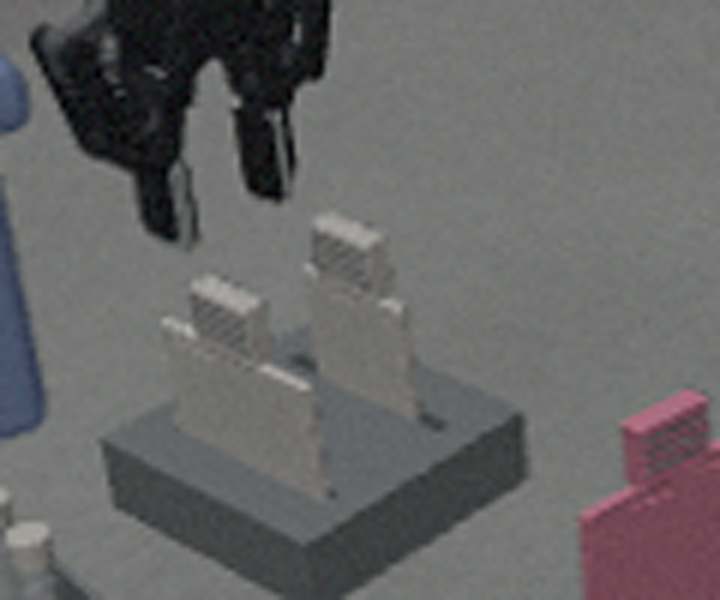

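The scene crop shows the fingertips at (175,240) and (270,195) straddling the wide tab at (230,300). I'll descend and grip.

>>> {"op": "arm_command", "data": {"targets": [{"claw":0.5,"dp":[-0.005,-0.0013,0.0375],"twist":0},{"claw":0.5,"dp":[-0.005,-0.0013,0.08],"twist":0},{"claw":0.5,"dp":[-0.005,-0.0013,0.12],"twist":0},{"claw":0.5,"dp":[-0.005,-0.0013,0.145],"twist":0},{"claw":0.5,"dp":[-0.005,-0.0013,0.155],"twist":0}]}}

```text
clock: 5.75
ee_pos: [579.6, -319.0, 260.7]
eef_rot: [-0.001, 0.583, 0.813, -0.0]
force: [0.6, -0.8, -1.1]
width: 0.505
finger_force: 0.0
```

Run:
```python
from h import *
go([580,-318.3,103],18.74)
```

```text
dp [0.5 0.6 3. ] twist 0.0 y 18.74 z [-0.0025  0.0013 -1.    ] grip [ 579.6 -319.   106. ] F [ 0.6 -0.8 -1.1] q7 1.05 w 0.505 ff 0.0 t 5.75
```

Converted, 1 mm / 400 = 0.0025, 0.4 mm / 400 = 0.001.

>>> {"op": "arm_command", "data": {"targets": [{"claw":0.4,"dp":[0.0008,0.001,0.0025],"twist":0},{"claw":0.3,"dp":[0.0008,0.001,0.0025],"twist":0},{"claw":0.2,"dp":[0.0008,0.001,0.0025],"twist":0},{"claw":0.1,"dp":[0.0008,0.001,0.0025],"twist":0},{"claw":0.0,"dp":[0.0008,0.001,0.0025],"twist":0}]}}

```text
clock: 6.25
ee_pos: [580.9, -319.2, 262.6]
eef_rot: [0.001, 0.583, 0.813, 0.0]
force: [0.6, -1.2, 2.2]
width: 0.124
finger_force: 60.0
```

Converted, -32 mm / 400 = -0.08, -20 mm / 400 = -0.05.

>>> {"op": "arm_command", "data": {"targets": [{"claw":0.0,"dp":[0,0,0],"twist":0},{"claw":0.0,"dp":[0,0,-0.0075],"twist":0},{"claw":0.0,"dp":[0,0,-0.025],"twist":0},{"claw":0.0,"dp":[0,0,-0.05],"twist":0},{"claw":0.0,"dp":[0,0,-0.08],"twist":0}]}}

```text
clock: 6.75
ee_pos: [580.1, -318.9, 294.3]
eef_rot: [-0.001, 0.582, 0.813, -0.0]
force: [-0.0, -0.0, -1.0]
width: 0.133
finger_force: 59.6
```

Run:
```python
from h import *
go([580,-318.3,103],18.74)
```

```text
dp [ 0.5  0.2 36.6] twist 0.0 y 18.75 z [-1.4e-03  5.0e-04 -1.0e+00] grip [ 580.1 -318.9  139.6] F [-0. -0. -1.] q7 1.04 w 0.133 ff 59.6 t 6.75
```

Converted, -100 mm / 400 = -0.25, -95 mm / 400 = -0.2375, 0.06 rad / 3.1416 = 0.0191.

>>> {"op": "arm_command", "data": {"targets": [{"claw":0.0,"dp":[0,0,-0.0625],"twist":0},{"claw":0.0,"dp":[0,0,-0.1375],"twist":0},{"claw":0.0,"dp":[0,0,-0.2],"twist":0},{"claw":0.0,"dp":[0.025,0,-0.2375],"twist":0.0064},{"claw":0.0,"dp":[0.075,0,-0.25],"twist":0.0191}]}}

```text
clock: 7.25
ee_pos: [570.3, -292.9, 397.3]
eef_rot: [0.003, 0.608, 0.794, -0.0]
force: [-0.4, -0.1, 0.1]
width: 0.128
finger_force: 59.6
```

Run:
```python
from h import *
go([500,92,235],-11.33)
```

```text
dp [390.   32.    5.8] twist 0.46 y 15.05 z [ 0.0043 -0.0039 -1.    ] grip [ 570.3 -292.9  242.6] F [-0.4 -0.1  0.1] q7 0.91 w 0.128 ff 59.6 t 7.25
```

Converted, 195 mm / 400 = 0.4875, 155 mm / 400 = 0.3875, 0.4 rad / 3.1416 = 0.1273.

>>> {"op": "arm_command", "data": {"targets": [{"claw":0.0,"dp":[0.0875,0.0075,0],"twist":0.0255},{"claw":0.0,"dp":[0.1875,0.015,0],"twist":0.0509},{"claw":0.0,"dp":[0.2875,0.0225,0],"twist":0.0764},{"claw":0.0,"dp":[0.3875,0.0325,0],"twist":0.1019},{"claw":0.0,"dp":[0.4875,0.04,0],"twist":0.1273}]}}

```text
clock: 7.75
ee_pos: [533.8, -97.3, 394.7]
eef_rot: [0.0, 0.754, 0.657, 0.0]
force: [0.5, -0.7, -0.3]
width: 0.133
finger_force: 59.5
```

Run:
```python
from h import *
go([500,92,235],-11.33)
```

```text
dp [182.9 -59.3   5. ] twist 0.061 y -7.84 z [ 3.e-04  2.e-04 -1.e+00] grip [533.8 -97.3 240. ] F [ 0.5 -0.7 -0.3] q7 0.27 w 0.133 ff 59.5 t 7.75
```

Converted, 181 mm / 400 = 0.4525, 160 mm / 400 = 0.4, 0.06 rad / 3.1416 = 0.0191.

>>> {"op": "arm_command", "data": {"targets": [{"claw":0.0,"dp":[0.105,-0.035,0],"twist":0.0095},{"claw":0.0,"dp":[0.21,-0.07,0],"twist":0.0191},{"claw":0.0,"dp":[0.31,-0.1025,0.005],"twist":0.0191},{"claw":0.0,"dp":[0.4,-0.13,0.01],"twist":0.0191},{"claw":0.0,"dp":[0.4525,-0.1475,0.0125],"twist":0.0191}]}}

```text
clock: 8.25
ee_pos: [499.2, 91.9, 389.3]
eef_rot: [-0.001, 0.771, 0.637, 0.0]
force: [0.1, -0.2, -0.3]
width: 0.128
finger_force: 59.6
```

Converted, 45 mm / 400 = 0.1125, 35 mm / 400 = 0.0875.

>>> {"op": "arm_command", "data": {"targets": [{"claw":0.0,"dp":[0.005,0,0.025],"twist":0},{"claw":0.0,"dp":[0.005,0,0.0625],"twist":0},{"claw":0.0,"dp":[0.005,0,0.0875],"twist":0},{"claw":0.0,"dp":[0.005,0,0.1125],"twist":0},{"claw":0.0,"dp":[0.005,0,0.1125],"twist":0}]}}

```text
clock: 8.75
ee_pos: [500.2, 89.8, 342.6]
eef_rot: [-0.0, 0.773, 0.635, -0.001]
force: [-0.1, 0.5, -0.2]
width: 0.129
finger_force: 59.6
```

Run:
```python
from h import *
go([500,92,164.5],-11.33); a=grab('top','top3'); b=grab('scene','scene3')
r=lambda i,w,h:cv2.resize(i[:,:,::-1],(w,h),interpolation=cv2.INTER_CUBIC)
cv2.imwrite('pics/c6.png',np.hstack([r(a['image'][200:290,260:350],400,400),r(b['image'][170:290,300:420],400,400)]))
```

```text
dp [ 2.1 -0.6 23.4] twist 0.003 y -11.16 z [-0.0026 -0.0011 -1.    ] grip [500.2  89.8 187.9] F [-0.1  0.5 -0.2] q7 -0.09 w 0.129 ff 59.6 t 8.75
```

View pics/c6.png

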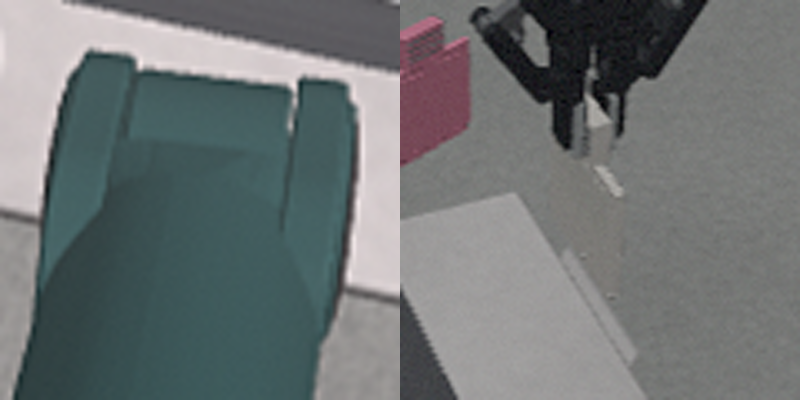

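The top view is blocked by the arm. The scene view shows the holder in the gripper above the pocket, with its shoulder end near (366,228). I'll compare it with the predicted positions numerically.

Run:
```python
from h import *
np.set_printoptions(precision=1,suppress=True)
s=load('scene3'); st=np.array([500.2,89.8]); a=np.radians(-11.16); ex=np.array([np.cos(a),np.sin(a)]); ey=np.array([-ex[1],ex[0]]); zb=342.6-254.6
def P(l): return proj(s,[[*(st+ex*x+ey*y),zb+z] for x,y,z in l])
print('shoulder +y end',P([(3,18,80),(3,45,80),(-3,45,80),(-3,18,80)]))
print('tab',P([(6,18,108),(-6,18,108),(6,18,80),(-6,18,80)]))
print('bottom',P([(3,45,7),(-3,45,7),(2,42,7),(2,42,0),(-2,42,0),(2,-42,0),(3,-45,7)]))
g=cv2.cvtColor(s['image'],cv2.COLOR_RGB2GRAY)
print('sh');print(g[214:234,352:374]);print('bot');print(g[240:268,350:374])
m=np.array([500.04,91.95]);a=np.radians(-11.33);ex=np.array([np.cos(a),np.sin(a)]); ey=np.array([-ex[1],ex[0]])
print('pocket pred lip outer/inner ends',proj(s,[[*(m+ex*x+ey*y),z] for x,y,z in((-8.5,-52,45),(-8.5,52,45),(-4.5,52,45),(4.5,52,45))]))
```

```text
shoulder +y end [[357.4 220.1]
 [363.5 228.7]
 [366.6 227.9]
 [360.4 219.4]]
tab [[356.4 208.1]
 [362.5 206.6]
 [355.9 220.5]
 [361.9 219. ]]
bottom [[361.9 258.9]
 [364.8 258.1]
 [361.7 257.8]
 [361.6 260.5]
 [363.5 259.9]
 [344.6 234.5]
 [343.6 231. ]]
sh
[[ 96 104  91  89  83 110 120 119 121 118 111  96 100 115 116 112 120 120
  122 121 124 121]
 [105 102  89  84  98 115 123 119 119 122 108 111 122 117 120 121 119 120
  122 121 120 123]
 [104  99  90  84  95 113 121 119 118 116 116 114 123 116 117 118 119 119
  123 121 122 119]
 [102 103 102 113 117 120 119 118 120 118 116 115 124 124 122 118 117 120
  120 122 123 119]
 [119 116 121 123 121 118 119 120 119 114 115 122 125 124 119 118 116 119
  124 125 125 118]
 [118 115 119 130 130 117 129 130 134 120 114 124 124 124 122 124 122 122
  119 121 120 121]
 [117 115 117 123 126 114 143 168 165 154 135 122 124 123 123 121 126 120
  123 122 122 122]
 [120 116 116 118 121 119 111 150 167 162 137 118 119 122 124 124 122 119
  126 126 128 121]
 [116 118 118 116 119 119 123 127 153 165 172 155 121 121 119 118 117 120
  117 122 122 119]
 [118
[... 3245 characters left out ...]
 [154 158 155 158 154 157 149 139 150 149 147 147 137 120 111 116 115 119
  117 118 115 118 118 121]
 [154 154 152 155 157 152 156 141 136 149 149 148 146 127 122 120 120 119
  118 118 119 118 120 118]
 [154 154 153 154 155 156 155 146 129 139 151 152 148 141 127 119 115 119
  119 113 114 116 118 116]
 [154 156 151 154 153 154 153 155 145 136 152 153 152 150 136 124 121 118
  116 115 115 116 120 118]
 [156 156 156 156 155 154 158 154 152 139 141 151 151 153 143 129 119 116
  117 115 115 118 120 119]
 [154 155 155 157 153 153 153 152 156 141 135 144 153 150 150 137 124 115
  115 114 118 118 117 121]]
pocket pred lip outer/inner ends [[347.7 246.7]
 [368.3 279.2]
 [366.4 279.7]
 [362.2 280.9]]
```

Run:
```python
from h import *
np.set_printoptions(precision=2,suppress=True)
s=load('scene3'); st=np.array([500.2,89.8]); a=np.radians(-11.16); ex=np.array([np.cos(a),np.sin(a)]); ey=np.array([-ex[1],ex[0]]); zb=342.6-254.6
def chk(n,p,q,per,r):
    L,res=line(s,p,q,r); nn=np.array([-L[1],L[0]]); mid=(np.array(p)+q)/2
    d=(L[2:]-mid)@nn; print(n,'offset of measured line (col at same row):',d/nn[0],'res',res,'px per mm',np.array(per)@nn/nn[0])
P=lambda l:proj(s,[[*(st+ex*x+ey*y),zb+z] for x,y,z in l])
per=(P([(1,30,80)])-P([(0,30,80)]))[0]
o=P([(3,18,80),(3,45,80),(-3,18,80),(-3,45,80)]); chk('inner sh',o[0],o[1],per,1.8); chk('outer sh',o[2],o[3],per,1.8)
FR,FL=np.array([485.2,-5.0]),np.array([543.5,285.9]); q=proj(s,[[*(FR+(FL-FR)*t),70] for t in(.05,.45)])
st=np.array([500.04,91.95]);a=np.radians(-11.33);ex=np.array([np.cos(a),np.sin(a)]);ey=np.array([-ex[1],ex[0]]);zb=0
w=P([(4.5,-90,70),(4.5,-60,70),(4.5,55,70),(4.5,90,70)]); chk('warmer edge right of pocket',w[0],w[1],(P([(5.5,0,70)])-P([(4.5,0,70)]))[0],4);chk('left',w[2],w[3],(P([(5.5,0,70)])-P([(4.5,0,70)]))[0],4)
# flare outer edge
g=cv2.cvtColor(s['image'],cv2.COLOR_RGB2GRAY)
print(g[262:284,358:376])
print(P([(-12,52,53),(-8.5,52,45),(-8.5,-52,45),(-12,-52,53)]))
```

```text
inner sh offset of measured line (col at same row): 0.8538954374091334 res 0.11754671 px per mm -0.5915716663472699
outer sh offset of measured line (col at same row): 0.563528620530743 res 0.19018993 px per mm -0.5883323378519588
warmer edge right of pocket offset of measured line (col at same row): -0.2656043682912712 res 0.14093602 px per mm -0.5416086887348137
left offset of measured line (col at same row): 1.1934654279562638 res 0.8529514 px per mm -0.4685677976309209
[[150 149 147 147 137 120 111 116 115 119 117 118 115 118 118 121 114 118]
 [136 149 149 148 146 127 122 120 120 119 118 118 119 118 120 118 119 117]
 [129 139 151 152 148 141 127 119 115 119 119 113 114 116 118 116 118 117]
 [145 136 152 153 152 150 136 124 121 118 116 115 115 116 120 118 119 117]
 [152 139 141 151 151 153 143 129 119 116 117 115 115 118 120 119 117 119]
 [156 141 135 144 153 150 150 137 124 115 115 114 118 118 117 121 121 118]
 [151 155 141 142 151 151 150 149 136 122 114 117 118 118 120 117 117 109]
 [152 152 150 138 144 151 148 153 144 130 118 117 116 117 115 117 118 119]
 [149 149 151 141 141 
[... 397 characters left out ...]
0 152 143 129 122 122 120 120]
 [151 152 153 153 153 152 155 143 136 148 150 152 142 124 120 121 121 122]
 [153 152 153 150 151 152 153 154 137 137 152 151 131 120 115 120 120 123]
 [155 153 152 149 149 154 154 151 143 126 139 137 119 113 114 117 120 123]
 [151 152 150 152 149 149 153 153 152 139 136 128 116 120 118 118 116 118]
 [152 152 152 152 151 153 150 154 152 150 128 114 118 116 116 115 116 118]
 [153 154 151 152 154 151 149 150 152 155 143 124 116 115 118 119 119 117]
 [153 154 153 154 152 153 150 150 151 150 151 134 118 119 120 119 120 124]
 [153 153 156 153 153 152 152 149 149 151 150 146 126 119 118 116 115 118]]
[[370.16 275.78]
 [368.31 279.16]
 [347.7  246.73]
 [349.31 243.47]]
```

Converted, 24 mm / 400 = 0.06, 18 mm / 400 = 0.045, 0.003 rad / 3.1416 = 0.001.

>>> {"op": "arm_command", "data": {"targets": [{"claw":0.0,"dp":[0.0025,0.0005,0],"twist":0},{"claw":0.0,"dp":[0.005,0.0005,0.01],"twist":0.001},{"claw":0.0,"dp":[0.005,0.0005,0.025],"twist":0.001},{"claw":0.0,"dp":[0.005,0.0005,0.045],"twist":0.001},{"claw":0.0,"dp":[0.005,0.0005,0.06],"twist":0.001}]}}

```text
clock: 9.35
ee_pos: [501.0, 92.9, 318.9]
eef_rot: [-0.0, 0.773, 0.635, -0.0]
force: [-0.3, -0.3, -1.0]
width: 0.126
finger_force: 59.6
```

Converted, 3 mm / 400 = 0.0075, 2 mm / 400 = 0.005.

>>> {"op": "arm_command", "data": {"targets": [{"claw":0.0,"dp":[0,0,0],"twist":0},{"claw":0.0,"dp":[0,0,0.0025],"twist":0},{"claw":0.0,"dp":[0,0,0.005],"twist":0},{"claw":0.0,"dp":[0,0,0.0075],"twist":0},{"claw":0.0,"dp":[0,0,0.0075],"twist":0}]}}

```text
clock: 9.85
ee_pos: [501.4, 92.4, 318.3]
eef_rot: [-0.001, 0.773, 0.634, 0.0]
force: [-4.1, 0.2, 13.4]
width: 0.125
finger_force: 61.7
```

Run:
```python
from h import *
go([500.8,91.8,165],-11.33); b=grab('scene','scene4')
cv2.imwrite('pics/c7.png',cv2.resize(b['image'][190:300,310:420,::-1],(600,600),interpolation=cv2.INTER_CUBIC))
```

```text
dp [-0.7 -0.5 -1.4] twist 0.001 y -11.26 z [-1.0e-04  1.4e-03 -1.0e+00] grip [501.4  92.4 163.6] F [-4.1  0.2 13.4] q7 -0.06 w 0.125 ff 61.7 t 9.85
```

View pics/c7.png

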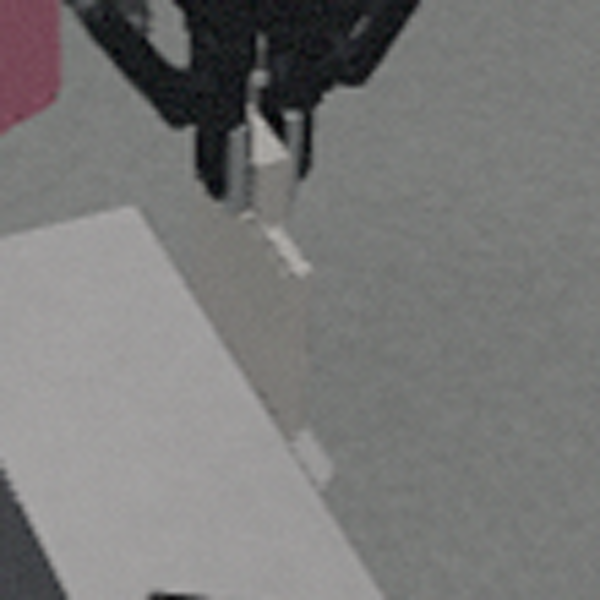

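The crop shows the holder just above or in the flare: shoulder end at (366,240), plate bottom end at (365,270), flare end at (369,279). The force is 13 N up and 4 N towards -x, so I'll back off and work out what it touched.

Converted, -5 mm / 400 = -0.0125, -2 mm / 400 = -0.005.

>>> {"op": "arm_command", "data": {"targets": [{"claw":0.0,"dp":[0,0,-0.005],"twist":0},{"claw":0.0,"dp":[0,0,-0.0125],"twist":0},{"claw":0.0,"dp":[0,0,-0.0125],"twist":0},{"claw":0.0,"dp":[0,0,-0.0125],"twist":0},{"claw":0.0,"dp":[0,0,-0.0125],"twist":0}]}}

```text
clock: 10.4
ee_pos: [501.2, 92.9, 321.5]
eef_rot: [-0.0, 0.773, 0.635, -0.0]
force: [0.1, 0.1, 0.1]
width: 0.13
finger_force: 59.6
```

```bash
cat > chk.py <<'E'
from h import *
import sys
np.set_printoptions(precision=2,suppress=True)
def check(tag,S,z,ydeg):
    s=load(tag); st=np.array(S); a=np.radians(ydeg); ex=np.array([np.cos(a),np.sin(a)]); ey=np.array([-ex[1],ex[0]]); zb=z-254.6
    P=lambda l:proj(s,[[*(st+ex*x+ey*y),zb+zz] for x,y,zz in l])
    o=P([(3,18,80),(3,45,80),(-3,18,80),(-3,45,80)]); e=P([(0,30,80),(1,30,80),(0,31,80),(0,30,81)]); print('per mm x,y,z',e[1:]-e[0])
    for k,(i,j,t) in {'inner':(0,1,.12),'outer':(2,3,.12),'end':(3,1,.0)}.items():
        L,r=line(s,o[i],o[j],3 if k!='end' else 4,t); nn=np.array([-L[1],L[0]]); m=(o[i]+o[j])/2; print(k,'pred mid',m,'normal offset',(L[2:]-m)@nn,'n',nn,'res',r,'per mm along n',(e[1:]-e[0])@nn)
check('scene3',(500.2,89.8),342.6,-11.16)
check('scene4',(501.4,92.4),318.3,-11.26)
E
python3 chk.py; python3 -c "
from h import *
go([500.8,91.8,170],-11.33);print(robot.state()['moment'])"
```

```text
per mm x,y,z [[-0.5   0.13]
 [ 0.23  0.32]
 [ 0.02 -0.44]]
inner pred mid [360.47 224.41] normal offset -0.795130196843362 n [-0.81  0.58] res 0.19426398 per mm along n [ 0.48 -0.   -0.27]
outer pred mid [363.5  223.66] normal offset 1.1774749479123947 n [-0.91  0.41] res 1.454676 per mm along n [ 0.51 -0.08 -0.2 ]
end pred mid [365.07 228.32] normal offset 0.17997283038047648 n [0.25 0.97] res 0.021020338 per mm along n [-0.    0.36 -0.42]
per mm x,y,z [[-0.5   0.13]
 [ 0.22  0.32]
 [ 0.02 -0.42]]
inner pred mid [360.22 235.79] normal offset -0.6216951219564562 n [-0.77  0.63] res 0.19052961 per mm along n [ 0.46  0.03 -0.28]
outer pred mid [363.2  235.02] normal offset 0.6329174061236145 n [-0.53  0.85] res 0.45338655 per mm along n [ 0.37  0.15 -0.37]
end pred mid [364.73 239.75] normal offset -0.26450539409173 n [0.14 0.99] res 0.14175007 per mm along n [ 0.05  0.35 -0.41]
dp [-1.2 -0.2 -3.2] twist 0.002 y -11.22 z [-2.e-04 -2.e-04 -1.e+00] grip [501.2  92.9 166.8] F [0.1 0.1 0.1] q7 -0.07 w 0.13 ff 59.6 t 10.4
[ 0.00111171  0.01739322 -0.0203419 ]
```

The foot bottom is near z 64 and the 6 mm step near z 71, so the step caught the warmer's top edge at 70. The holder is about 2 mm too far in +x, so I'll shift it out and descend carefully.

Converted, 8 mm / 400 = 0.02, 6 mm / 400 = 0.015.

>>> {"op": "arm_command", "data": {"targets": [{"claw":0.0,"dp":[-0.0013,-0.0025,0],"twist":0},{"claw":0.0,"dp":[-0.0025,-0.005,0],"twist":0},{"claw":0.0,"dp":[-0.0025,-0.005,0.0075],"twist":0},{"claw":0.0,"dp":[-0.0025,-0.005,0.015],"twist":0},{"claw":0.0,"dp":[-0.0025,-0.005,0.02],"twist":0}]}}

```text
clock: 10.9
ee_pos: [499.0, 92.2, 313.3]
eef_rot: [-0.0, 0.773, 0.635, -0.0]
force: [-0.3, 0.2, -1.1]
width: 0.125
finger_force: 59.6
```

Converted, 6 mm / 400 = 0.015, 4.5 mm / 400 = 0.0113.

>>> {"op": "arm_command", "data": {"targets": [{"claw":0.0,"dp":[0,0,0.0038],"twist":0},{"claw":0.0,"dp":[0,0,0.0075],"twist":0},{"claw":0.0,"dp":[0,0,0.0113],"twist":0},{"claw":0.0,"dp":[0,0,0.015],"twist":0},{"claw":0.0,"dp":[0,0,0.015],"twist":0}]}}

```text
clock: 11.4
ee_pos: [499.0, 92.3, 307.5]
eef_rot: [-0.0, 0.773, 0.635, -0.0]
force: [-0.3, -0.1, 0.0]
width: 0.134
finger_force: 59.6
```

```bash
python3 -c "
from h import *
go([499.3,92,150],-11.33);print(robot.state()['moment'])"
```

```text
dp [-0.2  0.3  2.8] twist 0.002 y -11.23 z [-3.e-04 -0.e+00 -1.e+00] grip [499.   92.3 152.8] F [-0.3 -0.1  0. ] q7 -0.05 w 0.134 ff 59.6 t 11.4
[ 0.00761088 -0.03476531  0.01096425]
```

>>> {"op": "arm_command", "data": {"targets": [{"claw":0.0,"dp":[0,0,0.005],"twist":0},{"claw":0.0,"dp":[0,0,0.01],"twist":0},{"claw":0.0,"dp":[0,0,0.015],"twist":0},{"claw":0.0,"dp":[0,0,0.02],"twist":0},{"claw":0.0,"dp":[0,0,0.02],"twist":0}]}}

```text
clock: 11.9
ee_pos: [498.9, 92.3, 299.4]
eef_rot: [-0.0, 0.773, 0.635, -0.0]
force: [-0.0, 0.1, -1.0]
width: 0.127
finger_force: 59.6
```

>>> {"op": "arm_command", "data": {"targets": [{"claw":0.0,"dp":[0,0,0.005],"twist":0},{"claw":0.0,"dp":[0,0,0.01],"twist":0},{"claw":0.0,"dp":[0,0,0.015],"twist":0},{"claw":0.0,"dp":[0,0,0.02],"twist":0},{"claw":0.0,"dp":[0,0,0.02],"twist":0}]}}

```text
clock: 12.4
ee_pos: [498.9, 92.2, 291.4]
eef_rot: [-0.0, 0.773, 0.635, -0.0]
force: [0.8, -0.1, -0.7]
width: 0.13
finger_force: 59.6
```

```bash
python3 -c "
from h import *
go([499.3,92,135],-11.33);print(robot.state()['moment'])"
```

```text
dp [-0.2  0.4  1.7] twist 0.002 y -11.23 z [-6.e-04 -2.e-04 -1.e+00] grip [498.9  92.2 136.7] F [ 0.8 -0.1 -0.7] q7 -0.03 w 0.13 ff 59.6 t 12.4
[0.03098923 0.03633686 0.01437113]
```

Converted, 9 mm / 400 = 0.0225, 8 mm / 400 = 0.02.

>>> {"op": "arm_command", "data": {"targets": [{"claw":0.0,"dp":[0,0.0008,0.005],"twist":0},{"claw":0.0,"dp":[0,0.0008,0.01],"twist":0},{"claw":0.0,"dp":[0,0.0008,0.015],"twist":0},{"claw":0.0,"dp":[0,0.0008,0.02],"twist":0},{"claw":0.0,"dp":[0,0.0008,0.0225],"twist":0}]}}

```text
clock: 12.9
ee_pos: [499.3, 92.2, 282.5]
eef_rot: [-0.0, 0.773, 0.635, -0.0]
force: [0.7, 1.2, -0.9]
width: 0.128
finger_force: 59.6
```

Converted, 9 mm / 400 = 0.0225, 8 mm / 400 = 0.02.

>>> {"op": "arm_command", "data": {"targets": [{"claw":0.0,"dp":[0,0,0.005],"twist":0},{"claw":0.0,"dp":[0,0,0.01],"twist":0},{"claw":0.0,"dp":[0,0,0.015],"twist":0},{"claw":0.0,"dp":[0,0,0.02],"twist":0},{"claw":0.0,"dp":[0,0,0.0225],"twist":0}]}}

```text
clock: 13.4
ee_pos: [499.3, 92.2, 273.5]
eef_rot: [-0.0, 0.773, 0.635, -0.0]
force: [-0.1, 0.6, -0.2]
width: 0.125
finger_force: 59.6
```

```bash
python3 -c "
from h import *
go([499.3,92,107.9],-11.33);print(robot.state()['moment'])"
```

```text
dp [-0.2  0.  10.9] twist 0.002 y -11.23 z [-2.e-04 -1.e-04 -1.e+00] grip [499.3  92.2 118.8] F [-0.1  0.6 -0.2] q7 -0.01 w 0.125 ff 59.6 t 13.4
[-0.01625493  0.04773941  0.05243673]
```

Converted, 5 mm / 400 = 0.0125, 4 mm / 400 = 0.01.

>>> {"op": "arm_command", "data": {"targets": [{"claw":0.0,"dp":[0,0,0.0025],"twist":0},{"claw":0.0,"dp":[0,0,0.005],"twist":0},{"claw":0.0,"dp":[0,0,0.0075],"twist":0},{"claw":0.0,"dp":[0,0,0.01],"twist":0},{"claw":0.0,"dp":[0,0,0.0125],"twist":0}]}}

```text
clock: 13.9
ee_pos: [499.4, 92.1, 268.9]
eef_rot: [-0.0, 0.773, 0.634, 0.0]
force: [-1.8, 0.6, 4.1]
width: 0.129
finger_force: 60.4
```

Converted, 3.5 mm / 400 = 0.0088, 3 mm / 400 = 0.0075.

>>> {"op": "arm_command", "data": {"targets": [{"claw":0.0,"dp":[0,0,0.0025],"twist":0},{"claw":0.0,"dp":[0,0,0.005],"twist":0},{"claw":0.0,"dp":[0,0,0.0075],"twist":0},{"claw":0.0,"dp":[0,0,0.0088],"twist":0},{"claw":0.0,"dp":[0,0,0.0088],"twist":0}]}}

```text
clock: 14.4
ee_pos: [499.4, 92.2, 265.4]
eef_rot: [-0.0, 0.773, 0.635, 0.0]
force: [-1.6, 0.2, 6.4]
width: 0.126
finger_force: 60.6
```

```bash
python3 -c "
from h import *
go([499.3,92,107.9],-11.33);print(robot.state()['moment'])"
```

```text
dp [-0.2 -0.1  2.8] twist 0.002 y -11.23 z [ 1.e-04  2.e-04 -1.e+00] grip [499.4  92.2 110.7] F [-1.6  0.2  6.4] q7 -0.0 w 0.126 ff 60.6 t 14.4
[-0.02126709  0.41322961  0.03611097]
```

Converted, 2 mm / 400 = 0.005, 1.5 mm / 400 = 0.0038.

>>> {"op": "arm_command", "data": {"targets": [{"claw":0.0,"dp":[0,0,0.0013],"twist":0},{"claw":0.0,"dp":[0,0,0.0025],"twist":0},{"claw":0.0,"dp":[0,0,0.0038],"twist":0},{"claw":0.0,"dp":[0,0,0.005],"twist":0},{"claw":0.0,"dp":[0,0,0.005],"twist":0}]}}

```text
clock: 14.9
ee_pos: [499.4, 92.1, 263.5]
eef_rot: [-0.0, 0.773, 0.634, 0.0]
force: [-1.1, 0.0, 7.6]
width: 0.128
finger_force: 60.8
```

Converted, 1 mm / 400 = 0.0025, 0.5 mm / 400 = 0.0013.

>>> {"op": "arm_command", "data": {"targets": [{"claw":0.0,"dp":[0,0,0.0013],"twist":0},{"claw":0.0,"dp":[0,0,0.0025],"twist":0},{"claw":0.0,"dp":[0,0,0.0025],"twist":0},{"claw":0.0,"dp":[0,0,0.0025],"twist":0},{"claw":0.0,"dp":[0,0,0.0025],"twist":0}]}}

```text
clock: 15.4
ee_pos: [499.4, 92.1, 262.6]
eef_rot: [-0.0, 0.773, 0.634, 0.0]
force: [-1.3, 0.3, 7.7]
width: 0.128
finger_force: 60.8
```

Converted, 1 mm / 400 = 0.0025, 0.5 mm / 400 = 0.0013.

>>> {"op": "arm_command", "data": {"targets": [{"claw":0.0,"dp":[0,0,0.0013],"twist":0},{"claw":0.0,"dp":[0,0,0.0025],"twist":0},{"claw":0.0,"dp":[0,0,0.0025],"twist":0},{"claw":0.0,"dp":[0,0,0.0025],"twist":0},{"claw":0.0,"dp":[0,0,0.0025],"twist":0}]}}

```text
clock: 15.9
ee_pos: [499.6, 92.0, 262.4]
eef_rot: [-0.0, 0.773, 0.634, 0.001]
force: [-3.1, -0.1, 15.6]
width: 0.125
finger_force: 62.1
```

```bash
python3 -c "
from h import *
go([499.3,92,107.9],-11.33);print(robot.state()['moment'])"
```

```text
dp [-0.  -0.3 -0.2] twist 0.001 y -11.25 z [ 5.0e-04  1.1e-03 -1.0e+00] grip [499.6  92.  107.7] F [-3.1 -0.1 15.6] q7 0.0 w 0.125 ff 62.1 t 15.9
[-0.07451352  0.76630686  0.00083904]
```

>>> {"op": "arm_command", "data": {"targets": [{"claw":0.0,"dp":[0,0,0],"twist":0},{"claw":0.0,"dp":[0,0,0],"twist":0},{"claw":0.0,"dp":[0,0,0],"twist":0},{"claw":0.0,"dp":[0,0,0],"twist":0},{"claw":0.0,"dp":[0,0,0],"twist":0}]}}

```text
clock: 16.4
ee_pos: [499.6, 92.0, 262.4]
eef_rot: [-0.0, 0.773, 0.634, 0.001]
force: [-3.8, 1.1, 16.3]
width: 0.131
finger_force: 62.1
```

Run:
```python
from h import *
b=grab('scene','scene5')
cv2.imwrite('pics/c8.png',cv2.resize(b['image'][200:350,250:450,::-1],(800,600),interpolation=cv2.INTER_CUBIC))
sys_=0
exec(open('chk.py').read().split("check('scene3'")[0]); check('scene5',(499.6,92.0),262.4,-11.25)
```

```text
per mm x,y,z [[-0.48  0.13]
 [ 0.21  0.33]
 [ 0.02 -0.39]]
inner pred mid [359.75 257.82] normal offset -1.3591210834365828 n [-0.96  0.29] res 0.92325985 per mm along n [ 0.49 -0.11 -0.13]
outer pred mid [362.61 257.05] normal offset -0.4000216657069175 n [-0.82  0.57] res 0.18122545 per mm along n [ 0.46  0.01 -0.24]
end pred mid [364.06 261.83] normal offset 0.31888583887979194 n [0.5  0.86] res 0.12753369 per mm along n [-0.13  0.39 -0.32]
```

View pics/c8.png

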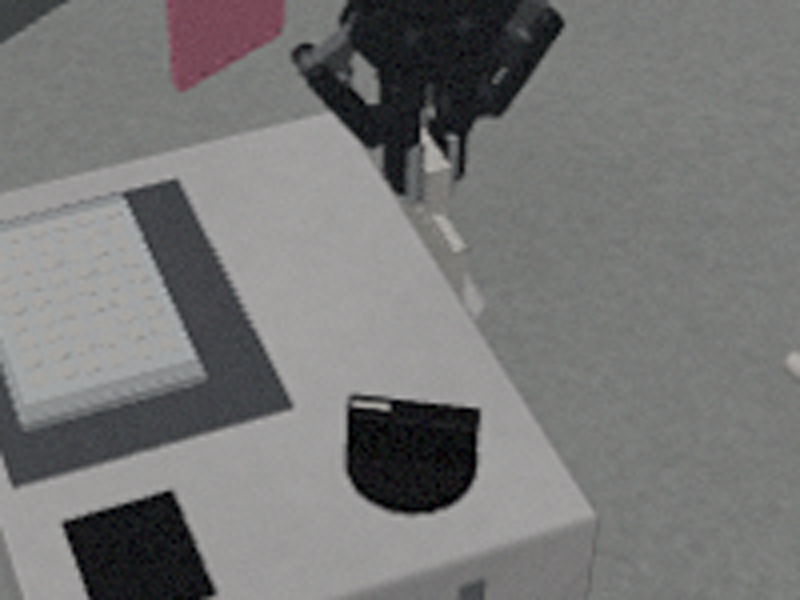

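The final crop shows the holder standing in the pocket: shoulder end at (455,245), gripper still holding the tab, switch bar turned to on. The force jumped from about 8 N to 16 N at the predicted home height, so the holder is on its stop and I'm handing in.

```bash
python3 -c "
from cell import robot
print(robot.finish_job())"
```

```text
the job is handed in; nothing more can be done
None
```

I handed the job in with the switch at on and the wide holder pressed home in the pocket (about 16 N at the expected depth), still held in the gripper; it caught the warmer's top edge once on the way in (about 13 N), and the hand-in returned no verdict.

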